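# Find the high spot of a thumping robot wheel

### The arm

A 6-joint arm with a two-finger parallel gripper is mounted at the origin on the work surface. World frame = base frame: x ahead of the robot, y to its left, z up, the work surface at z = 0. Lengths are in m, angles in rad, forces in N, time in s.
With the tool pointing down it reaches from about 0.35 to 0.775 m from the base axis. Payload 5.5 kg.
Tool frame: the origin (TCP) lies between the finger pads; the fingertips stand 19 mm ahead of it and the grasp point (between the pads) is the TCP; z points along the fingers, y is the direction in which the jaws open and shut (so a half turn about z gives the same grasp; the last joint's range is limited). The gripper opens to 85 mm and grips with 20 to 120 N. Pads are 22 mm wide; open, the fingers measure 114 mm over their backs; the gripper's body (76 mm by 85 mm) begins 54 mm behind the grasp point. The pads swing forward as they close: fully open they stand 13 mm farther back than shut.
Start: joints at [1.062, 0.313, 0.046, 1.304, 0, 1.431], TCP at [0.207, 0.536, 0.25] pointing down, gripper open.
Joint ranges: [-2.76, 2.76], [-0.86, 1.69], [-1.03, 1.26], [-2.2, 2.34], [-1.47, 1.5], [-3.14, 3.14]. Speed limits (rad/s): [2.57, 2.57, 3.14, 3.14, 3.14, 3.14].

### API

Orientations are given as a unit quaternion [w, x, y, z].
In Python, from workcell import get_state, cams, workorder gives the robot as it stands.
- The arm moves only by the tool play_rows, never from a script. Its argument "series" is text: rows parted by semicolons, each of 7 numbers parted by spaces: the opening in per cent of the stroke, from 0 (shut) to 100 (fully open), then the shift along the tool's x, y, z in cm, then the turn, a rotation vector about the tool's x, y, z in degrees. A call has 1 to 12 rows; each row shifts and turns the commanded pose from where the row before left it, along the tool's axes as they then stand; what a row does not reach is not made up. A row lasts 1/8 s, in which the tool goes at most 62.5 mm and 10.7 degrees, less where a joint would pass 70% of its speed; a pose out of reach is approached as far as the arm can. A call with a gripper value outside its range is refused whole. The fingers move at their own pace and stop on an object; "newtons" is the grip in N (left out, the last holds). Time passes only in rows, so rows that do not move let the fingers close. It gives the time, the measured TCP pose, the force and the opening at its end, in the units of the state.
- get_state(): the state, without advancing time (a new reading comes with each control period).
- cams.read_camera(name): name is "scene" or "top"; returns the picture (384x512x3 uint8, red, green, blue); there is no depth.
- cams.get_calibration(name): a dict with "fx", "fy", "cx", "cy" (pixels), "distortion" ([k1, k2, p1, p2, k3] as OpenCV has them; the pictures are not rectified), "rvec" (rotation vector, rad) and "tvec" (3), from world to camera coordinates, as OpenCV has them. Camera axes: x right, y down, z forward; pixel columns grow to the right and rows downward; lengths in m; the calibration is good to about 2 mm. A picture is of the moment at which its call begins. get_calibration takes no time and is no camera call.
- workorder.hand_in(): hands the job in, once; it reports no verdict.
The state is a dict: "clock": time; "joint_pos": joint angles; "qvel": joint speeds; "tau": joint torques, N m; "tcp_pos": TCP position; "orientation": TCP orientation; "wrist_force": force on the tool from outside, world axes, zero at the start; "ft_torque": the same for the moment, N m; "finger_gap": finger opening in m.
Only numpy, scipy, OpenCV 4.12 (cv2) and the standard library are available. Lean on these libraries where they do the work, as an engineer would, in place of code of your own. Each camera call takes 0.05 s, during which the arm holds its last target.

### The job

This robot's drive wheel thumps once every turn. Swing the folded-out gauge arm in until it snaps home with its roller against the tyre, then turn the wheel slowly with a fingertip in a pocket between its spokes and watch the dial: the tyre is swollen in two places, one higher than the other. Stop the wheel with the highest spot exactly under the roller (dial at its greatest reading) and let go, leaving it and the gauge like that for marking; do not disturb the things lying about.

Things in the scene. Friction and masses are not known exactly. Their poses are not given: they have to be found in the camera images.
- stand: Wheel-checking stand, fixed, cannot be shoved: grey base 250 x 280 x 14 mm, fork and tilted head that carries a robot's drive wheel on a sloping axle, its open dished face towards the robot, and beside it the folding gauge arm. Origin on the bench, under the wheel's centre; x points away from the robot side, y to the gauge's side, z up.
- spindle (a point): Centre of the wheel, fixed: on the axle, at half the tyre's width, 150 mm above the bench. z runs along the axle out of the wheel's open face, leaning 31.5 degrees from vertical towards the robot; x lies in the wheel's plane, straight uphill, away from the robot; y is level and points to where the gauge's roller meets the tyre.
- wheel (a joint): Wheel angle (rad), no limits, grows anticlockwise seen onto the open face; the start value means nothing. Wheel 174 mm across, 40 mm wide, solid black tyre; turns stiffly (0.12 N m), stays where it is left. The tyre is swollen at two places, each about 40 degrees long with a rounded top, one about 3 mm high, the other about half; where they are differs every time.
- window (a point): Middle of one of the five pockets (72 degrees apart) between the wheel's radial spokes; turns with the wheel. 46 mm from the axle, level with the spokes' fronts, 6 mm in front of spindle along the axle. Pockets are 16 mm deep, closed behind by a plate. Spokes 12 mm wide; hub radius 21 mm; rim's inner radius 70 mm, rim stands 12 mm in front of the spokes. x points outward, z along the axle.
- gauge_arm (a joint): Swing of the gauge arm (rad) about an axis parallel to the axle: 0 = folded out, roller about 70 mm off the tyre; 0.70 = home at its stop, roller on the tyre. An over-centre spring holds it at either end (3 to 4 N at the knob) and throws it over once it is past the middle (0.35).
- gauge_pivot (a point): Pivot of the gauge arm, fixed in the stand, at (-110, 100, 0) mm in the frame of spindle and with the same axes. Seen onto the wheel's open face the arm swings in clockwise (negative about z).
- gauge_knob (a point): Middle of the black upright knob at the free end of the gauge arm, 178 mm from the pivot: 15 mm across, 42 mm tall along the axle's direction, centre 11 mm in front of the wheel's mid-plane. Moves with the arm. The dial (63 mm across, top face 3 mm in front of the mid-plane) sits on the arm 55 mm nearer to the pivot.
- needle (a joint): Turn of the red needle of the dial gauge (rad), clockwise positive, 0.5 rad for each mm that the roller is pushed in, about 0 with the roller free. How deep the gauge is set differs every time, so on the round part of the tyre it may read anything from 0.5 to 2.5.
- roller (a point): Middle of the steel roller (12 mm across) at the tip of the gauge's spring plunger. With the arm home it rides on the tyre at the +y side of the wheel, 14 mm behind its mid-plane, and is pushed out along +y of spindle by a swelling.
- screwdriver: Loose screwdriver, blue handle, 190 mm long, lying on the bench beside the stand; bystander. Origin on the bench under its middle, x along the blade.
- solder_reel_mid (a point): Middle of a loose aluminium solder reel standing on end beyond the stand, 54 mm across, 42 mm high; bystander.
- paste_jar_mid (a point): Middle of a loose small jar with a green cap beside the stand, 44 mm across, 36 mm high; bystander.

How it is judged:
On the way, in this order (a step that is already met when the one before it is completed fails the run):
1. the gauge arm is snapped home, roller on the tyre (value of joint gauge_arm above 0.66 rad), for 0.2 s.
2. the wheel stands still with its highest spot under the roller (value of joint gauge_arm above 0.66 rad and y of roller in the frame of spindle above 0.0953 m and velocity of joint wheel between -0.05 and 0.05 rad/s), for 0.2 s.
At the end, for the whole second after the job is handed in: The gauge arm is home (joint above 0.66 rad) and the wheel stands still (under 0.05 rad/s) with the higher swelling under the roller: the roller's middle more than 95.3 mm from the axle along y of spindle, about 0.7 mm (9 degrees of wheel) from the very top at most (all of step 2); the robot touches nothing.
It fails at once if the wheel is spun fast (over 3 rad/s, half a turn a second) (velocity of joint wheel above 3 rad/s or velocity of joint wheel below -3 rad/s).
It fails at once if the screwdriver is shoved more than 25 mm (distance of screwdriver from where it was at the start of the episode above 0.025 m).
It fails at once if the solder reel is shoved more than 25 mm (distance of solder_reel_mid from where it was at the start of the episode above 0.025 m).
It fails at once if the paste jar is shoved more than 25 mm (distance of paste_jar_mid from where it was at the start of the episode above 0.025 m).
It also fails if it takes over 72 s, if anything falls off the work surface, if the arm or the gripper's body presses on something with over 40 N, if the wrist force passes 120 N, or if a joint passes its speed limit or range.

## Working session

There is one attempt and no reset: what is moved stays moved. The work goes in short steps, Python scripts to look and compute and a tool call to move; the robot and the scene stay as the last step left them, time stands still between calls to the robot, and variables do not carry over. Pictures are saved under pics/ and viewed, and the job is handed in when it is done.

Besides the shell and the picture viewer there is one more tool, called after "Emit:" by a JSON object that holds its "name" and its "arguments". play_rows: Moves the arm, as the interface text tells. Its arguments: {"type":"object","properties":{"series":{"type":"string"},"newtons":{"type":"number"}},"required":["series"]}

```bash
ls; mkdir -p pics; python3 - <<'E'
from workcell import get_state, cams, workorder
import cv2
s=get_state();print(s)
for n in("scene","top"):
    im=cams.read_camera(n);cv2.imwrite(f"pics/{n}0.png",im[:,:,::-1]);print(n,cams.get_calibration(n))
E
```

```text
pics
{'clock': 0.0, 'joint_pos': array([1.06238739e+00, 3.13991324e-01, 4.49548261e-02, 1.30359455e+00,
       1.99120057e-05, 1.43122612e+00]), 'qvel': array([-2.16203900e-03,  1.34090563e-03, -7.62999555e-04,  2.07777460e-05,
        1.43310186e-03, -8.10754937e-04]), 'tau': array([ 8.54040508e-06, -4.80628324e+01,  2.98531848e+01,  1.95132243e-02,
       -3.89711513e-04, -1.29163112e-05]), 'tcp_pos': array([0.20705541, 0.53590608, 0.24940413]), 'orientation': array([-3.01480617e-04,  1.83375705e-01,  9.83042476e-01, -8.66463035e-04]), 'wrist_force': array([ 1.13247421, -0.19574221,  0.1761851 ]), 'ft_torque': array([-0.01909288, -0.00919868, -0.01322568]), 'finger_gap': 0.08535390530716035}
scene {'fx': 484.3871104213136, 'fy': 484.3871104213136, 'cx': 255.60106622559604, 'cy': 185.945217288143, 'distortion': array([-0.15340731,  0.        ,  0.        ,  0.        ,  0.        ]), 'rvec': array([ 1.54306294,  1.92736972, -0.87616158]), 'tvec': array([ 0.18861446, -0.30720408,  1.64835232])}
top {'fx': 380.27926202583535, 'fy': 380.27926202583535, 'cx': 257.4722367426565, 'cy': 195.01674253669918, 'distortion': array([0.02826502, 0.        , 0.        , 0.        , 0.        ]), 'rvec': array([ 2.14881495, -2.12774192,  0.14901479]), 'tvec': array([-0.05778808,  0.65833299,  0.90185465])}
```

View pics/scene0.png

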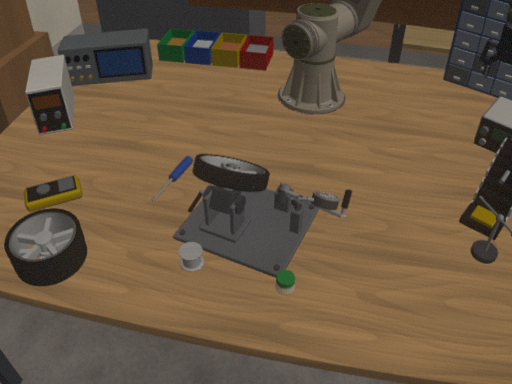

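View pics/top0.png

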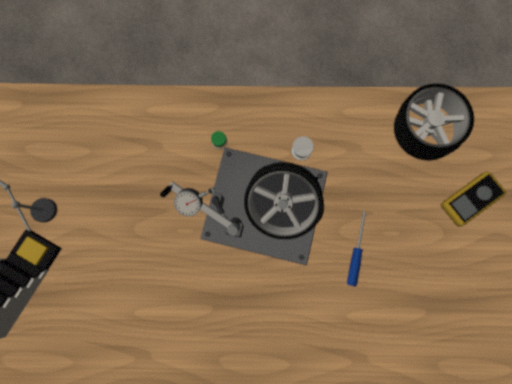

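```bash
cat > h.py <<'E'
import numpy as np, cv2
from workcell import get_state, cams, workorder
C={n:cams.get_calibration(n) for n in("scene","top")}
def ray(n,px):
    c=C[n];K=np.array([[c['fx'],0,c['cx']],[0,c['fy'],c['cy']],[0,0,1]])
    u=cv2.undistortPoints(np.array([[px]],float),K,c['distortion'])[0,0]
    R=cv2.Rodrigues(c['rvec'])[0];o=-R.T@c['tvec'];d=R.T@np.array([u[0],u[1],1]);return o,d/np.linalg.norm(d)
def onz(n,px,z):
    o,d=ray(n,px);return o+d*(z-o[2])/d[2]
def proj(n,P):
    c=C[n];K=np.array([[c['fx'],0,c['cx']],[0,c['fy'],c['cy']],[0,0,1]])
    return cv2.projectPoints(np.array(P,float).reshape(-1,3),c['rvec'],c['tvec'],K,c['distortion'])[0][:,0]
def tri(p1,p2):
    o1,d1=ray("scene",p1);o2,d2=ray("top",p2)
    A=np.array([d1,-d2]).T;t=np.linalg.lstsq(A,o2-o1,rcond=None)[0]
    a=o1+t[0]*d1;b=o2+t[1]*d2;return (a+b)/2,np.linalg.norm(a-b)
def snap(n,name,x0,y0,w,h,s):
    im=cams.read_camera(n)[:,:,::-1].copy();cv2.imwrite(f"pics/{name}_full.png",im)
    cv2.imwrite(f"pics/{name}.png",cv2.resize(im[y0:y0+h,x0:x0+w],None,fx=s,fy=s,interpolation=cv2.INTER_CUBIC));return im
E
python3 - <<'E'
import cv2
im=cv2.imread("pics/top0.png");cv2.imwrite("pics/top0c.png",cv2.resize(im[125:275,150:350],None,fx=4,fy=4,interpolation=2))
im=cv2.imread("pics/scene0.png");cv2.imwrite("pics/scene0c.png",cv2.resize(im[140:290,170:370],None,fx=4,fy=4,interpolation=2))
from h import *
for p in((228,150),(326,172),(306,263),(203,238)):print(onz("top",p,.014))
print(onz("top",(284,201),.155))
E
```

```text
[0.78380455 0.02828551 0.014     ]
[ 0.7266023  -0.22916984  0.014     ]
[ 0.49206322 -0.17500275  0.014     ]
[0.55198051 0.08698071 0.014     ]
[ 0.63002095 -0.11138676  0.155     ]
```

View pics/top0c.png

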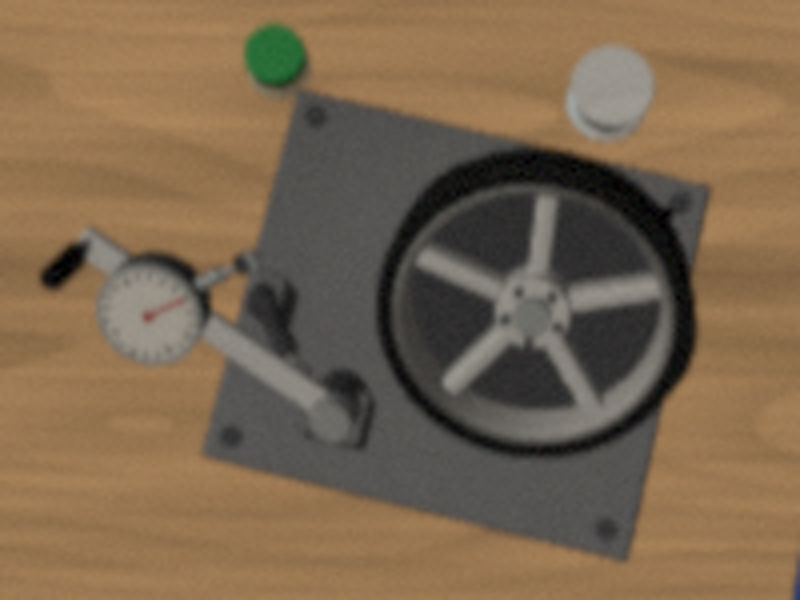

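View pics/scene0c.png

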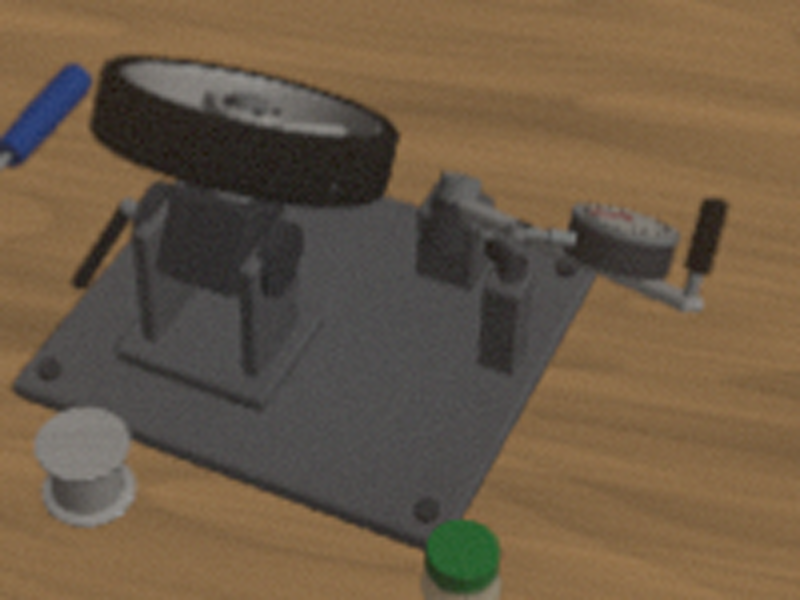

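```bash
cat >> h.py <<'E'
def frame(S,yaw):
    t=np.radians(31.5);ex=np.array([np.cos(yaw),np.sin(yaw),0]);ey=np.array([-np.sin(yaw),np.cos(yaw),0]);ez=np.array([0,0,1.])
    zax=-np.sin(t)*ex+np.cos(t)*ez; xax=np.cos(t)*ex+np.sin(t)*ez
    return np.array([xax,ey,zax]).T
E
python3 - <<'E'
from h import *
yaw=np.radians(-12.9)
P=onz("top",(284.2,203.7),.158);R=frame(P,yaw)
S=P-R[:,2]*.009;print("S",S,R)
im={n:cv2.imread(f"pics/{n}0.png") for n in("top","scene")}
pts=[S+R@np.array([r*np.cos(a),r*np.sin(a),h]) for r,h in((.087,.02),(.07,.018),(.087,-.02)) for a in np.linspace(0,6.28,40)]
piv=np.array([-.11,.1,0])
pts+=[S+R@piv, S+R@(piv+[0,0,.02])]
# arm direction: home at angle? knob folded
for n in im:
    big=cv2.resize(im[n],None,fx=4,fy=4,interpolation=2)
    for q in proj(n,pts): cv2.circle(big,tuple(int(v) for v in q*4+1.5),2,(0,255,255),-1)
    x,y=(150,125) if n=="top" else (170,140)
    cv2.imwrite(f"pics/ov_{n}.png",big[y*4:y*4+600,x*4:x*4+800])
# knob triangulation
k=[tri((170+707/4,140+235/4),(150+64/4,125+266/4))]
print(k, R.T@(k[0][0]-S))
E
```

```text
S [ 0.62820197 -0.11270136  0.15032624] [[ 0.83112054  0.22325012 -0.50931132]
 [-0.19035202  0.97476119  0.11664787]
 [ 0.52249856  0.          0.85264016]]
[(array([0.65118498, 0.15606731, 0.13988768]), np.float64(0.002289716179394371))] [-0.03751314  0.26711623  0.01074545]
```

View pics/ov_top.png

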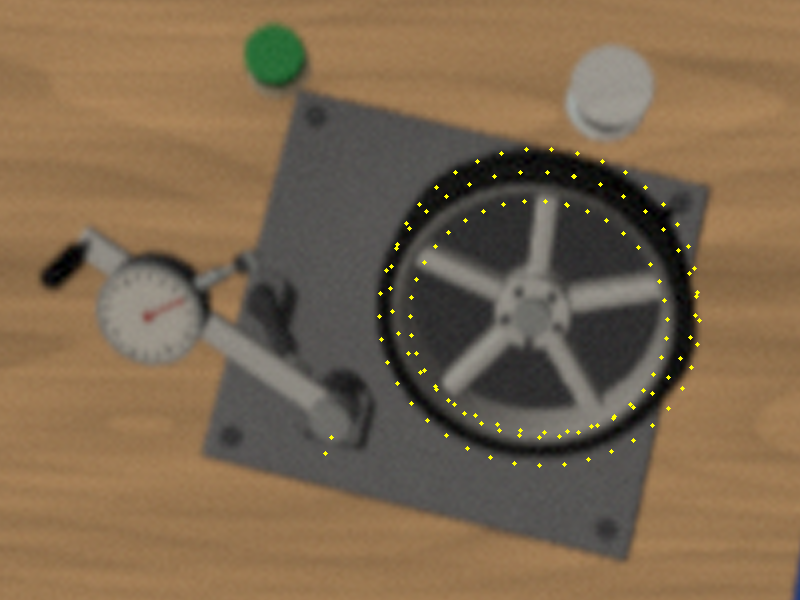

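View pics/ov_scene.png

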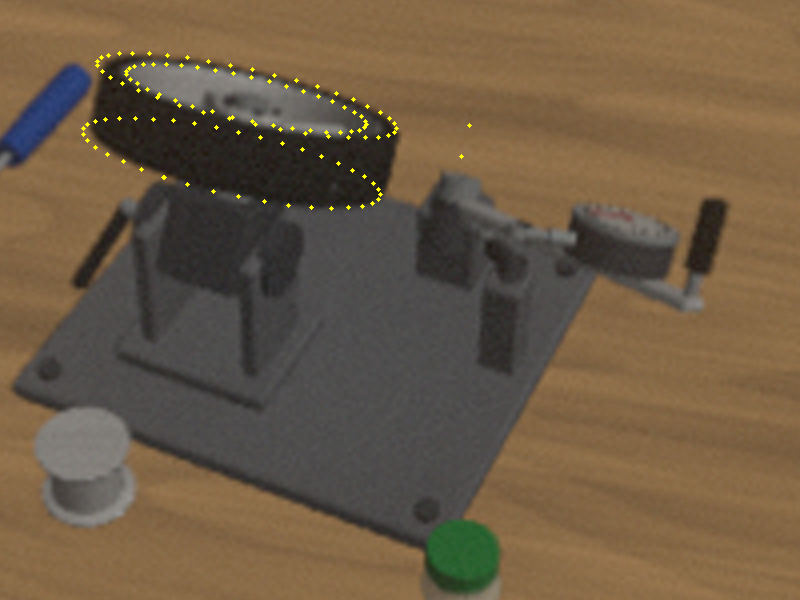

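```bash
python3 - <<'E'
from h import *
S=np.array([ 0.62820197,-0.11270136,0.15032624]);R=frame(S,np.radians(-12.9))
def T(a,b):
    return tri((170+a[0]/4,140+a[1]/4),(150+b[0]/4,125+b[1]/4))
for nm,a,b in(("pivtop",(460,180),(332,415)),("hub",(248,102),(537,315)),("knobtop",(712,203),(50,277)),("knobbot",(697,270),(82,250)),("dial",(627,216),(150,314))):
    p,e=T(a,b);print(nm,p.round(4),e.round(4),(R.T@(p-S)).round(4))
# base corners in scene, z=.014
for p in((16,385),(435,548),(600,275)):print(onz("scene",(170+p[0]/4,140+p[1]/4),.014))
E
```

```text
pivtop [0.5717 0.0069 0.084 ] 0.0026 [-0.1043  0.104  -0.0138]
hub [ 0.6224 -0.1099  0.1639] 0.0031 [0.0017 0.0014 0.0149]
knobtop [0.6425 0.1577 0.1564] 0.0009 [-0.0364  0.2668  0.0294]
knobbot [0.663  0.152  0.1234] 0.0055 [-0.0355  0.2657 -0.0098]
dial [0.6263 0.1103 0.1229] 0.0035 [-0.0584  0.2169  0.0036]
[ 0.73090362 -0.22708276  0.014     ]
[0.79522243 0.03709297 0.014     ]
[0.56171705 0.09836278 0.014     ]
```

```bash
cat >> h.py <<'E'
from scipy.spatial.transform import Rotation as Ro
S0=np.array([ 0.62820197,-0.11270136,0.15032624]);R=frame(S0,np.radians(-12.9));S=S0+R@[.003,.002,.001]
RT=np.array([-R[:,0],R[:,1],-R[:,2]]).T   # tool axes wanted
def W(l): return S+R@np.array(l,float)
def L(p): return R.T@(np.array(p)-S)
def cur():
    s=get_state();q=s['orientation'];return s,s['tcp_pos'],Ro.from_quat([q[1],q[2],q[3],q[0]]).as_matrix()
def plan(p1,R1,N):
    s,p,Rc=cur();w=Ro.from_matrix(Rc.T@R1).as_rotvec()/N;d=(p1-p)/N
    print("total rot deg",np.degrees(w*N).round(1),"total shift cm",((p1-p)*100).round(1))
    A=Rc.copy()
    for i in range(N):
        print((A.T@d*100).round(2),np.degrees(w).round(2));A=A@Ro.from_rotvec(w).as_matrix()
E
python3 - <<'E'
from h import *
for n in C:
    c=C[n];print(n,-cv2.Rodrigues(c['rvec'])[0].T@c['tvec'])
print("S",S,"start",W((-.080,.285,.034)))
plan(W((-.080,.285,.10)),RT,12)
E
```

```text
scene [1.44927195 0.13332186 0.85372784]
top [ 0.51667419 -0.06243817  0.98956196]
S [ 0.63063252 -0.11120625  0.15274638] start [0.61045257 0.18579488 0.13993626]
total rot deg [ -2.3 -31.5  -8. ] total shift cm [ 37.  -34.2  -5.3]
[-3.9  -1.55  0.45] [-0.2  -2.62 -0.67]
[-3.86 -1.6   0.62] [-0.2  -2.62 -0.67]
[-3.81 -1.64  0.79] [-0.2  -2.62 -0.67]
[-3.75 -1.69  0.96] [-0.2  -2.62 -0.67]
[-3.68 -1.74  1.12] [-0.2  -2.62 -0.67]
[-3.61 -1.78  1.28] [-0.2  -2.62 -0.67]
[-3.52 -1.83  1.44] [-0.2  -2.62 -0.67]
[-3.43 -1.88  1.59] [-0.2  -2.62 -0.67]
[-3.33 -1.92  1.74] [-0.2  -2.62 -0.67]
[-3.23 -1.97  1.88] [-0.2  -2.62 -0.67]
[-3.12 -2.01  2.02] [-0.2  -2.62 -0.67]
[-3.   -2.05  2.15] [-0.2  -2.62 -0.67]
```

Emit:
{"name": "play_rows", "arguments": {"series": "0 -3.9 -1.55 0.45 -0.2 -2.62 -0.67;0 -3.86 -1.6 0.62 -0.2 -2.62 -0.67;0 -3.81 -1.64 0.79 -0.2 -2.62 -0.67;0 -3.75 -1.69 0.96 -0.2 -2.62 -0.67;0 -3.68 -1.74 1.12 -0.2 -2.62 -0.67;0 -3.61 -1.78 1.28 -0.2 -2.62 -0.67;0 -3.52 -1.83 1.44 -0.2 -2.62 -0.67;0 -3.43 -1.88 1.59 -0.2 -2.62 -0.67;0 -3.33 -1.92 1.74 -0.2 -2.62 -0.67;0 -3.23 -1.97 1.88 -0.2 -2.62 -0.67;0 -3.12 -2.01 2.02 -0.2 -2.62 -0.67;0 -3.0 -2.05 2.15 -0.2 -2.62 -0.67", "newtons": 40}}

```text
clock: 1.6
tcp_pos: [0.5776, 0.1931, 0.196]
orientation: [0.27, 0.108, 0.956, -0.03]
wrist_force: [0.0, -0.4, -0.1]
finger_gap: -0.0001
```

```bash
python3 - <<'E'
from h import *
s,p,Rc=cur();print(L(p),s['clock'],s['finger_gap'])
plan(W((-.080,.285,.031)),RT,3)
snap("top","t1",150,125,200,150,4)
E
```

```text
[-0.07934077  0.28477281  0.09939082] 1.6 -8.738557795036059e-05
total rot deg [0.1 0.  0. ] total shift cm [ 3.4 -0.8 -5.9]
[0.02 0.   2.28] [0.04 0.02 0.  ]
[0.02 0.   2.28] [0.04 0.02 0.  ]
[0.02 0.01 2.28] [0.04 0.02 0.  ]
```

View pics/t1.png

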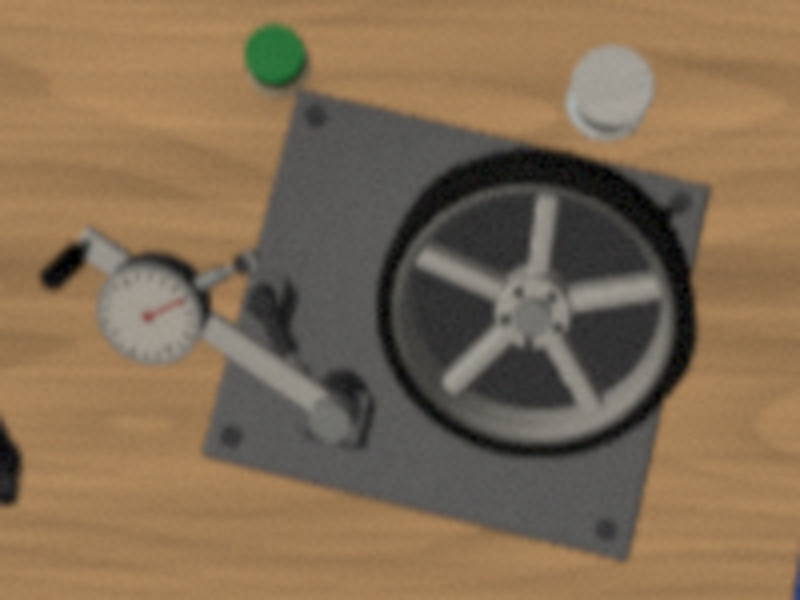

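The gauge is still folded out, and the gripper is at the left edge, clear of the knob. I'll descend behind the knob next.

Emit:
{"name": "play_rows", "arguments": {"series": "0 0 0 2.3 0 0 0;0 0 0 2.3 0 0 0;0 0 0 2.3 0 0 0;0 0 0 0 0 0 0"}}

```text
clock: 2.15
tcp_pos: [0.6111, 0.1857, 0.1352]
orientation: [0.268, 0.108, 0.957, -0.03]
wrist_force: [-0.3, -0.4, -0.5]
finger_gap: 0.0
```

```bash
python3 - <<'E'
from h import *
s,p,Rc=cur();print(L(p),s['clock'])
snap("top","t2",130,125,200,150,4)
snap("scene","s2",250,120,160,120,5)
E
```

```text
[-0.08192543  0.2850147   0.0296153 ] 2.15
```

View pics/t2.png

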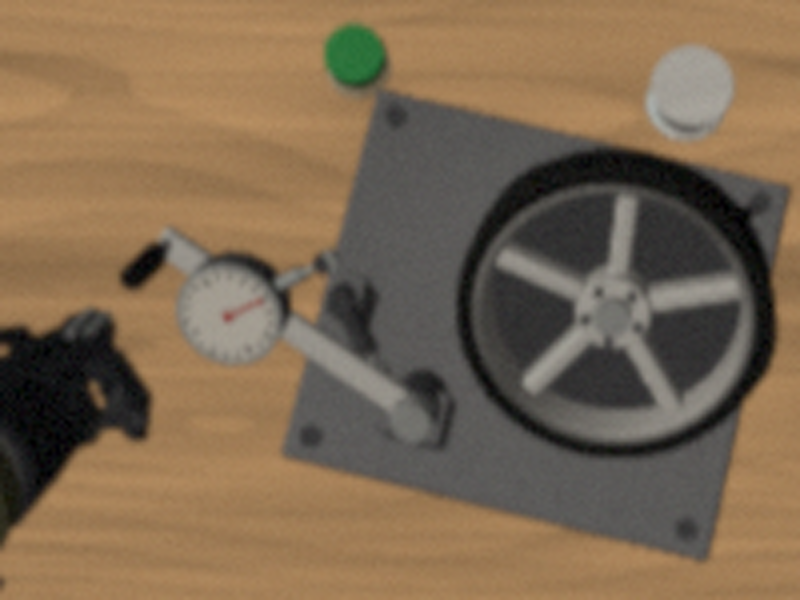

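View pics/s2.png

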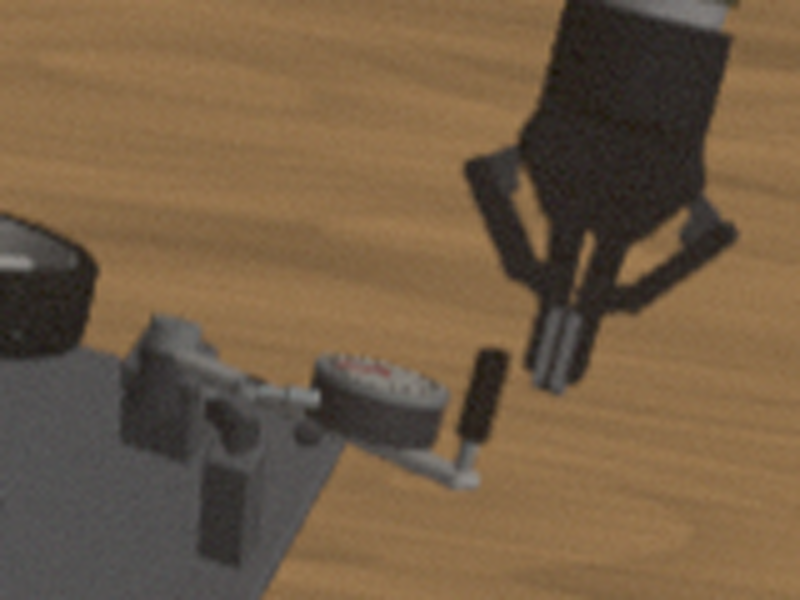

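The fingertips are beside and behind the black knob, with the tip about mid-height on it and above the dial. I'll push along the arc.

Emit:
{"name": "play_rows", "arguments": {"series": "0 -1.2 -0.8 0 0 0 0;0 -1.2 -0.8 0 0 0 0;0 -0.8 -0.4 0 0 0 0;0 -0.8 -0.4 0 0 0 0;0 -0.8 -0.5 0 0 0 0;0 -0.7 -0.4 0 0 0 0;0 -0.7 -0.6 0 0 0 0;0 -0.7 -0.5 0 0 0 0;0 -0.7 -0.6 0 0 0 0;0 -0.6 -0.7 0 0 0 0;0 -0.6 -0.6 0 0 0 0;0 -0.6 -0.7 0 0 0 0"}}

```text
clock: 3.75
tcp_pos: [0.6754, 0.0995, 0.1871]
orientation: [0.27, 0.108, 0.956, -0.029]
wrist_force: [-0.0, -0.3, 0.0]
finger_gap: 0.0002
```

```bash
python3 - <<'E'
from h import *
s,p,Rc=cur();print(L(p),s['clock'])
snap("top","t3",130,125,200,150,4)
E
```

```text
[0.01504698 0.21540776 0.03111361] 3.75
```

View pics/t3.png

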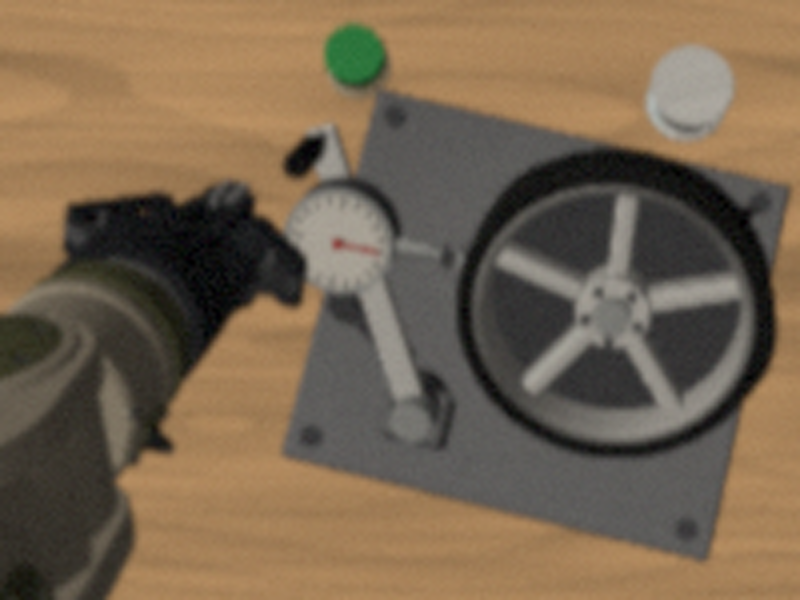

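Emit:
{"name": "play_rows", "arguments": {"series": "0 0.5 0.5 -2 0 0 0;0 0.5 0.5 -3 0 0 0;0 0 0 -3 0 0 0"}}

```text
clock: 4.18
tcp_pos: [0.6264, 0.1219, 0.2505]
orientation: [0.269, 0.107, 0.957, -0.029]
wrist_force: [-0.6, 0.3, 0.0]
finger_gap: 0.0005
```

```bash
cat >> h.py <<'E'
def plane(n,px,z):
    o,d=ray(n,px);k=R[:,2];t=((S+z*k-o)@k)/(d@k);return L(o+t*d)
E
python3 - <<'E'
from h import *
s,p,Rc=cur();print(L(p),s['clock'])
snap("top","t4",130,125,200,150,4)
for q in ((623,210),(740,285),(665,395),(530,385),(510,262),(613,318)):
    l=plane("top",(130+q[0]/4,125+q[1]/4),.006);print(l.round(4),np.degrees(np.arctan2(l[1],l[0])).round(1))
E
```

```text
[0.00316119 0.22630277 0.11265936] 4.175
[0.0567 0.0083 0.006 ] 8.3
[ 0.03   -0.0627  0.006 ] -64.4
[-0.0449 -0.0391  0.006 ] -138.9
[-0.0585  0.036   0.006 ] 148.4
[0.0122 0.0618 0.006 ] 78.8
[-0.0063 -0.0005  0.006 ] -175.8
```

View pics/t4.png

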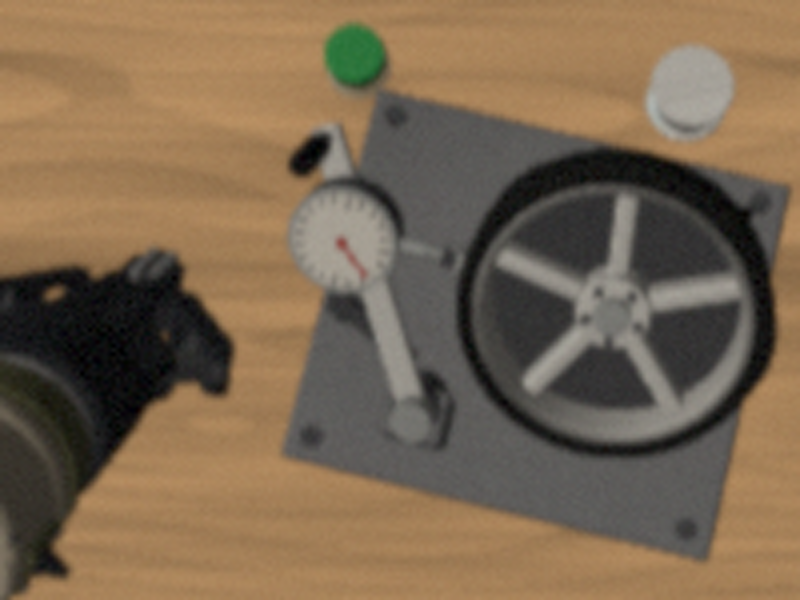

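The gauge is home, with the knob at about (312,155) in the crop, the roller at (450,258) on the tyre, and the needle showing roughly 0.7 rad. A faint bulge shows at the tyre's right side, about (772,345). Next I'll go above the pocket at about -30°.

Emit:
{"name": "play_rows", "arguments": {"series": "0 -0.5 -3.1 0 0 0 0;0 -0.5 -3.1 0 0 0 0;0 -0.5 -3.1 0 0 0 0;0 -0.5 -3.1 0 0 0 0;0 -0.5 -3.1 0 0 0 0;0 -0.5 -3.1 0 0 0 0;0 -0.4 -3.1 0 0 0 0;0 -0.4 -3.1 0 0 0 0;0 0 0 0 0 0 0;0 0 0 2 0 0 0;0 0 0 2 0 0 0;0 0 0 0 0 0 0"}}

```text
clock: 5.72
tcp_pos: [0.624, -0.1311, 0.2331]
orientation: [0.268, 0.107, 0.957, -0.029]
wrist_force: [-0.5, -0.3, -0.3]
finger_gap: 0.0001
```

```bash
python3 - <<'E'
from h import *
s,p,Rc=cur();print(L(p),s['clock'],Ro.from_matrix(Rc.T@RT).as_rotvec(True))
snap("top","t5",130,125,200,150,4);snap("scene","s5",180,100,160,120,5)
E
```

```text
[ 0.04031006 -0.02083571  0.06957181] 5.725 [ 0.21549153 -0.18211384  0.02185364]
```

View pics/t5.png

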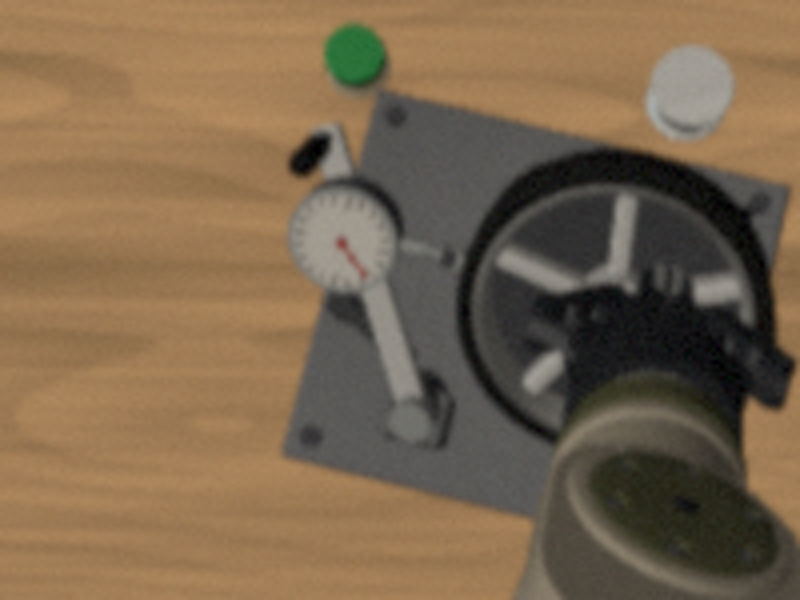

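View pics/s5.png

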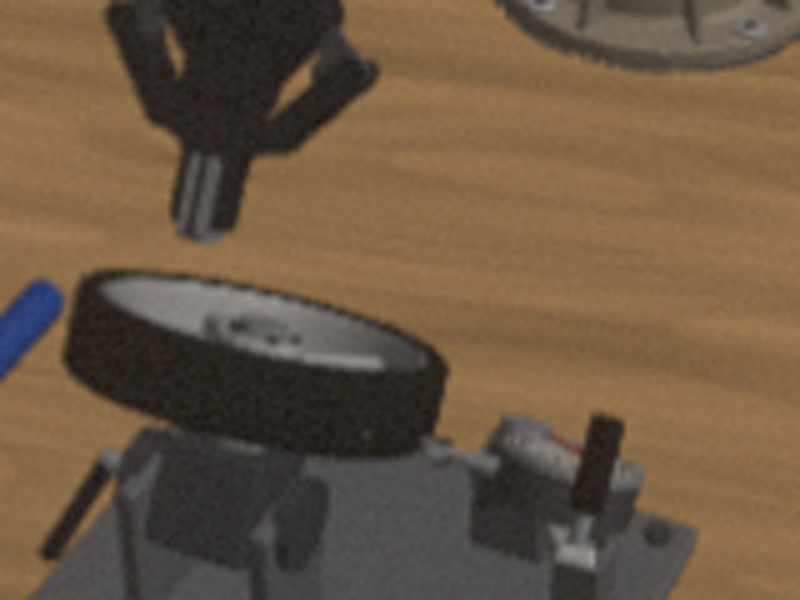

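The gripper is over the upper-right pocket and the dial is clear at (342,242). I'll descend now.

Emit:
{"name": "play_rows", "arguments": {"series": "0 0 -0.2 1.2 0 0 0;0 0 0 1.2 0 0 0;0 0 0 1.0 0 0 0;0 0 0 0.7 0 0 0;0 0 0 0.6 0 0 0;0 0 0 0.4 0 0 0;0 0 0 0 0 0 0"}}

```text
clock: 6.7
tcp_pos: [0.6504, -0.1404, 0.1911]
orientation: [0.27, 0.108, 0.956, -0.029]
wrist_force: [0.3, 0.0, 0.2]
finger_gap: -0.0
```

```bash
cat >> h.py <<'E'
def needle(name):
    """needle angle from red pixels on dial plane, in local frame (deg cw from local... )"""
    im=snap("top",name,150,110,200,150,4).astype(int)
    b,g,r=im[...,0],im[...,1],im[...,2]
    m=np.clip(r-np.maximum(g,b)-35,0,None)
    ctr=proj("top",[W((0,.155,.003))])[0]
    yy,xx=np.mgrid[:m.shape[0],:m.shape[1]];m=m*((abs(xx-ctr[0])<16)&(abs(yy-ctr[1])<16))
    ys,xs=np.nonzero(m)
    if len(xs)<3: print("no needle",len(xs));return
    w=m[ys,xs];P=np.array([plane("top",(x,y),.003)[:2] for x,y in zip(xs,ys)])
    c=DC; d=P-c; k=np.hypot(*d.T)>.004
    a=np.angle(np.sum(w[k]*np.hypot(*d[k].T)*np.exp(1j*np.arctan2(d[k,1],d[k,0]))))
    cen=(P*w[:,None]).sum(0)/w.sum()
    print("n",len(xs),"cen",cen.round(4),"ang cw deg",-np.degrees(a).round(1));return -a
DC=np.array([0,.155])
E
python3 - <<'E'
from h import *
s,p,Rc=cur();print(L(p),s['clock'],s['wrist_force'],R.T@s['wrist_force'])
# dial centre from white disc in crop t4: and red hub
for q in((341,242),(365,276),(380,250),(338,243)):print(plane("top",(130+q[0]/4,125+q[1]/4),.003))
needle("n0")
E
```

```text
[ 0.04200004 -0.02404514  0.01921133] 6.7 [0.3308909  0.01649609 0.20600051] [0.37950513 0.08995118 0.00904206]
[-0.00066801  0.15651495  0.003     ]
[-0.01752937  0.13998046  0.003     ]
[4.39557850e-05 1.34192992e-01 3.00000000e-03]
[-0.00167792  0.15808717  0.003     ]
n 57 cen [-0.0145  0.1664] ang cw deg -142.5
```

View pics/n0.png

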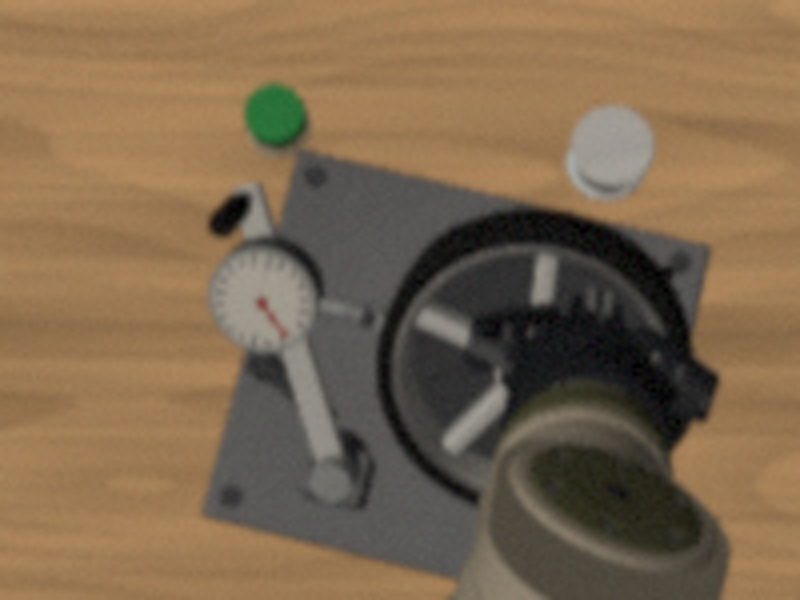

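```bash
cat >> h.py <<'E'
DC=np.array([-.0007,.1563])
def needle(name,im=None):
    if im is None: im=snap("top",name,150,110,200,150,4)
    im=im.astype(int)
    b,g,r=im[...,0],im[...,1],im[...,2]
    ctr=proj("top",[W((*DC,.003))])[0].round().astype(int)
    P=[];w=[];
    for y in range(ctr[1]-14,ctr[1]+15):
        for x in range(ctr[0]-14,ctr[0]+15):
            l=plane("top",(x,y),.003)[:2]
            if np.hypot(*(l-DC))<.025: 
                v=r[y,x]-(g[y,x]+b[y,x])/2
                if v>30:P.append(l);w.append(v)
    P=np.array(P);w=np.array(w)
    if len(w)<3: print("no needle",len(w));return
    d=P-DC;rr=np.hypot(*d.T);k=rr>.005
    a=np.angle(np.sum((w*rr*np.exp(1j*np.arctan2(d[:,1],d[:,0])))[k]))
    rd=(-a-np.pi/2)%(2*np.pi)
    print("n",len(w),"max r",rr.max().round(4),"READ rad %.2f  mm %.2f"%(rd,rd*2));return rd
E
python3 - <<'E'
from h import *
for n in("n0","t4","t5","t3"):print(n);needle(n,cv2.imread(f"pics/{n}_full.png"))
E
```

```text
n0
n 23 max r 0.0212 READ rad 0.86  mm 1.71
t4
n 24 max r 0.0212 READ rad 0.86  mm 1.71
t5
n 21 max r 0.0212 READ rad 0.86  mm 1.72
t3
n 24 max r 0.018 READ rad 0.08  mm 0.15
```

```bash
cat >> h.py <<'E'
def path(f0,step,n,r=.046):
    s,p,Rc=cur();l=L(p);l0=l
    print("L",l.round(4),"phi %.1f r %.4f"%(np.degrees(np.arctan2(l[1],l[0])),np.hypot(l[0],l[1])),"t",s['clock'],"F",(R.T@s['wrist_force']).round(1))
    for i in range(1,n+1):
        f=np.radians(f0+i*step);q=np.array([r*np.cos(f),r*np.sin(f),.016]);d=q-(l if i==1 else prev);prev=q
        print(f0+i*step,(np.array([-d[0],d[1],-d[2]])*100).round(2))
E
python3 - <<'E'
from h import *
path(-30,-5,24)
E
```

```text
L [ 0.0422 -0.0241  0.0194] phi -29.7 r 0.0486 t 6.75 F [ 0.5  0.6 -0.5]
-35 [ 0.45 -0.23  0.34]
-40 [ 0.24 -0.32 -0.  ]
-45 [ 0.27 -0.3  -0.  ]
-50 [ 0.3  -0.27 -0.  ]
-55 [ 0.32 -0.24 -0.  ]
-60 [ 0.34 -0.22 -0.  ]
-65 [ 0.36 -0.19 -0.  ]
-70 [ 0.37 -0.15 -0.  ]
-75 [ 0.38 -0.12 -0.  ]
-80 [ 0.39 -0.09 -0.  ]
-85 [ 0.4  -0.05 -0.  ]
-90 [ 0.4  -0.02 -0.  ]
-95 [ 0.4   0.02 -0.  ]
-100 [ 0.4   0.05 -0.  ]
-105 [ 0.39  0.09 -0.  ]
-110 [ 0.38  0.12 -0.  ]
-115 [ 0.37  0.15 -0.  ]
-120 [ 0.36  0.19 -0.  ]
-125 [ 0.34  0.22 -0.  ]
-130 [ 0.32  0.24 -0.  ]
-135 [ 0.3   0.27 -0.  ]
-140 [ 0.27  0.3  -0.  ]
-145 [ 0.24  0.32 -0.  ]
-150 [ 0.22  0.34 -0.  ]
```

Emit:
{"name": "play_rows", "arguments": {"series": "0 0.45 -0.23 0.3 0 0 0;0 0.24 -0.32 0 0 0 0;0 0.27 -0.3 0 0 0 0;0 0.3 -0.27 0 0 0 0;0 0.32 -0.24 0 0 0 0;0 0.34 -0.22 0 0 0 0"}}

```text
clock: 7.5
tcp_pos: [0.6338, -0.1521, 0.1801]
orientation: [0.272, 0.107, 0.956, -0.029]
wrist_force: [4.4, 2.8, 0.2]
finger_gap: -0.0001
```

```bash
python3 - <<'E'
from h import *
needle("n1");path(-60,-5,1)
E
```

```text
n 22 max r 0.0212 READ rad 0.84  mm 1.69
L [ 0.024  -0.0395  0.0168] phi -58.7 r 0.0462 t 7.55 F [ 1.9  2.8 -0.9]
-65 [ 0.46 -0.22  0.08]
```

View pics/n1.png

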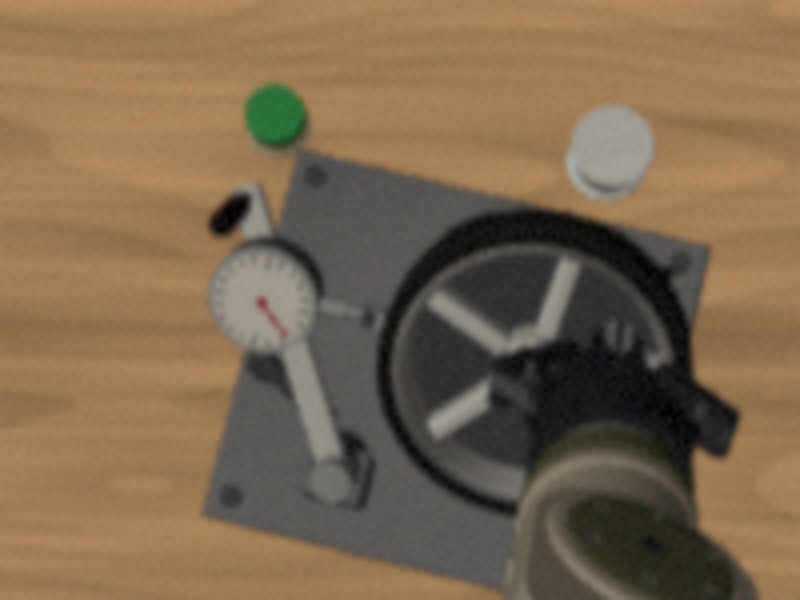

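The wheel has turned about 15° clockwise and the needle is unchanged at about 0.85, so this is the round part of the tyre. I'll continue.

Emit:
{"name": "play_rows", "arguments": {"series": "0 0.36 -0.19 0 0 0 0;0 0.37 -0.15 0 0 0 0;0 0.38 -0.12 0 0 0 0;0 0.39 -0.09 0 0 0 0"}}

```text
clock: 8.05
tcp_pos: [0.6204, -0.1553, 0.1727]
orientation: [0.272, 0.108, 0.956, -0.029]
wrist_force: [4.9, 2.5, 2.0]
finger_gap: 0.0001
```

```bash
python3 - <<'E'
from h import *
needle("n2");path(-80,-5,1)
E
```

```text
n 20 max r 0.0212 READ rad 0.82  mm 1.64
L [ 0.0095 -0.0454  0.017 ] phi -78.2 r 0.0463 t 8.1 F [3.5 1.9 1.4]
-85 [ 0.55 -0.05  0.1 ]
```

Emit:
{"name": "play_rows", "arguments": {"series": "0 0.4 -0.05 0 0 0 0;0 0.4 -0.02 0 0 0 0;0 0.4 0.02 0 0 0 0;0 0.4 0.05 0 0 0 0"}}

```text
clock: 8.6
tcp_pos: [0.606, -0.1526, 0.1635]
orientation: [0.271, 0.108, 0.956, -0.03]
wrist_force: [4.3, -0.2, 4.2]
finger_gap: -0.0003
```

```bash
python3 - <<'E'
from h import *
needle("n3");path(-100,-5,1)
E
```

```text
n 21 max r 0.0212 READ rad 0.85  mm 1.71
L [-0.0084 -0.0457  0.0166] phi -100.5 r 0.0465 t 8.65 F [ 3.5 -0.5  1.4]
-105 [0.35 0.12 0.06]
```

Emit:
{"name": "play_rows", "arguments": {"series": "0 0.39 0.09 0 0 0 0;0 0.38 0.12 0 0 0 0;0 0.37 0.15 0 0 0 0;0 0.36 0.19 0 0 0 0"}}

```text
clock: 9.15
tcp_pos: [0.5941, -0.1438, 0.1546]
orientation: [0.27, 0.108, 0.956, -0.029]
wrist_force: [3.6, -1.7, 4.4]
finger_gap: -0.0002
```

```bash
python3 - <<'E'
from h import *
needle("n4");path(-120,-5,1)
E
```

```text
n 20 max r 0.0212 READ rad 0.86  mm 1.72
L [-0.0242 -0.0395  0.0163] phi -121.4 r 0.0463 t 9.2 F [ 3.2 -0.1  4.2]
-125 [0.22 0.18 0.03]
```

Emit:
{"name": "play_rows", "arguments": {"series": "0 0.34 0.22 0 0 0 0;0 0.32 0.24 0 0 0 0;0 0.3 0.27 0 0 0 0;0 0.27 0.3 0 0 0 0"}}

```text
clock: 9.7
tcp_pos: [0.5861, -0.1314, 0.1483]
orientation: [0.27, 0.108, 0.956, -0.03]
wrist_force: [2.0, -2.9, 5.3]
finger_gap: -0.0001
```

```bash
python3 - <<'E'
from h import *
needle("n5");path(-140,-5,6)
E
```

```text
n 20 max r 0.0212 READ rad 0.86  mm 1.72
L [-0.0362 -0.0291  0.0164] phi -141.2 r 0.0464 t 9.75 F [ 4.2 -0.7  4.5]
-145 [0.15 0.27 0.04]
-150 [ 0.22  0.34 -0.  ]
-155 [ 0.19  0.36 -0.  ]
-160 [ 0.15  0.37 -0.  ]
-165 [ 0.12  0.38 -0.  ]
-170 [ 0.09  0.39 -0.  ]
```

Emit:
{"name": "play_rows", "arguments": {"series": "0 0.24 0.32 0 0 0 0;0 0.22 0.34 0 0 0 0;0 0.19 0.36 0 0 0 0;0 0.15 0.37 0 0 0 0"}}

```text
clock: 10.25
tcp_pos: [0.5821, -0.1166, 0.1439]
orientation: [0.269, 0.108, 0.956, -0.03]
wrist_force: [0.1, -5.0, 5.8]
finger_gap: -0.0002
```

```bash
python3 - <<'E'
from h import *
needle("n6");path(-160,-5,1)
E
```

```text
n 19 max r 0.0212 READ rad 0.85  mm 1.70
L [-0.0443 -0.0155  0.0165] phi -160.8 r 0.0469 t 10.3 F [ 3.6 -1.6  5.6]
-165 [0.01 0.36 0.05]
```

Emit:
{"name": "play_rows", "arguments": {"series": "0 0.12 0.38 0 0 0 0;0 0.09 0.39 0 0 0 0;0 0.05 0.4 0 0 0 0;0 0.02 0.4 0 0 0 0"}}

```text
clock: 10.8
tcp_pos: [0.5834, -0.1021, 0.1426]
orientation: [0.27, 0.109, 0.956, -0.031]
wrist_force: [1.0, -7.8, 4.7]
finger_gap: -0.0001
```

```bash
python3 - <<'E'
from h import *
needle("n7");path(-180,-5,12)
E
```

```text
n 20 max r 0.0212 READ rad 0.86  mm 1.72
L [-0.0466 -0.0009  0.0165] phi -178.9 r 0.0466 t 10.85 F [ 3.6 -4.5  3.1]
-185 [-0.08  0.49  0.05]
-190 [-0.05  0.4  -0.  ]
-195 [-0.09  0.39 -0.  ]
-200 [-0.12  0.38 -0.  ]
-205 [-0.15  0.37 -0.  ]
-210 [-0.19  0.36 -0.  ]
-215 [-0.22  0.34 -0.  ]
-220 [-0.24  0.32 -0.  ]
-225 [-0.27  0.3  -0.  ]
-230 [-0.3   0.27 -0.  ]
-235 [-0.32  0.24 -0.  ]
-240 [-0.34  0.22 -0.  ]
```

View pics/n7.png

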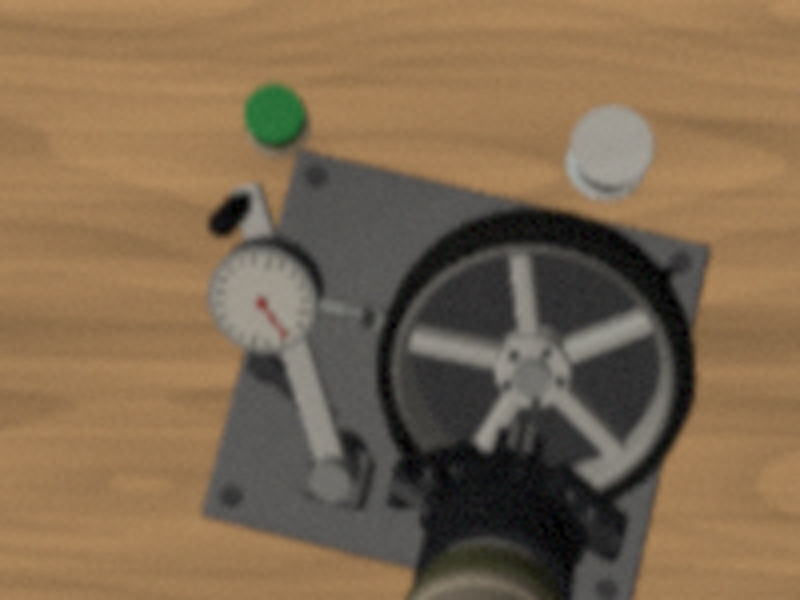

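The finger sits in the lower pocket pushing the spoke near (500,420), and the needle is still at the round-part reading.

Emit:
{"name": "play_rows", "arguments": {"series": "0 -0.02 0.4 0 0 0 0;0 -0.05 0.4 0 0 0 0;0 -0.09 0.39 0 0 0 0;0 -0.12 0.38 0 0 0 0"}}

```text
clock: 11.35
tcp_pos: [0.5879, -0.0872, 0.1429]
orientation: [0.268, 0.11, 0.957, -0.031]
wrist_force: [-0.8, -8.0, 3.1]
finger_gap: 0.0002
```

```bash
python3 - <<'E'
from h import *
needle("n8");path(-200,-5,1)
E
```

```text
n 20 max r 0.0212 READ rad 0.86  mm 1.72
L [-0.0454  0.0146  0.0161] phi 162.1 r 0.0477 t 11.4 F [ 1.5 -3.7  2.9]
-205 [-0.37  0.48  0.01]
```

Emit:
{"name": "play_rows", "arguments": {"series": "0 -0.15 0.37 0 0 0 0;0 -0.19 0.36 0 0 0 0;0 -0.22 0.34 0 0 0 0;0 -0.24 0.32 0 0 0 0"}}

```text
clock: 11.9
tcp_pos: [0.5947, -0.0741, 0.144]
orientation: [0.265, 0.109, 0.958, -0.031]
wrist_force: [-3.4, -6.2, -2.0]
finger_gap: 0.0003
```

```bash
python3 - <<'E'
from h import *
needle("n9");path(-220,-5,1)
E
```

```text
n 18 max r 0.0214 READ rad 1.95  mm 3.90
L [-0.0412  0.0287  0.0152] phi 145.1 r 0.0502 t 11.95 F [-2.1 -2.9 -0.6]
-225 [-0.87  0.38 -0.08]
```

View pics/n9.png

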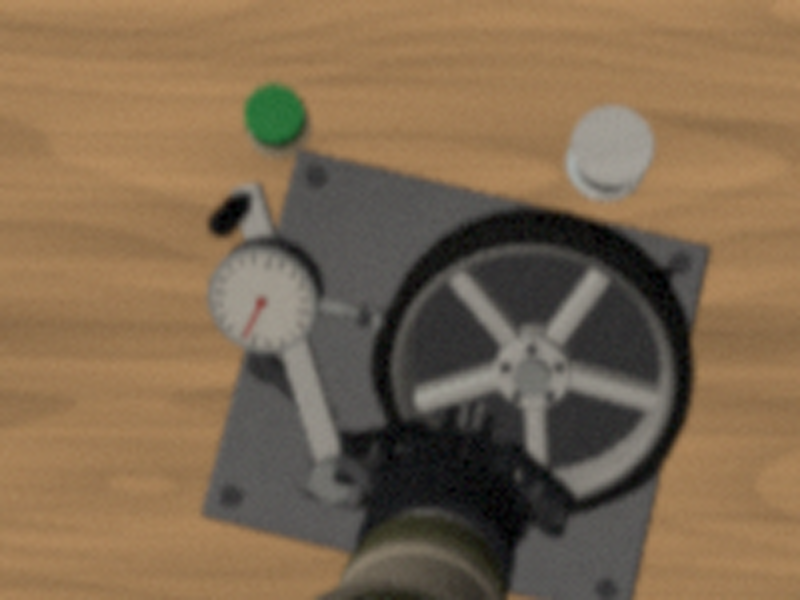

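The needle is up 2.2 mm from the round part. That is more than the small swelling could give, so this is the high one. I'll go on in small steps.

Emit:
{"name": "play_rows", "arguments": {"series": "0 -0.18 0.15 0 0 0 0;0 -0.18 0.15 0 0 0 0;0 0 0 0 0 0 0"}}

```text
clock: 12.32
tcp_pos: [0.5989, -0.0712, 0.1461]
orientation: [0.265, 0.109, 0.958, -0.03]
wrist_force: [-2.7, -4.2, -1.7]
finger_gap: 0.0002
```

```bash
python3 - <<'E'
from h import *
needle("n10");path(-225,-5,1)
E
```

```text
n 19 max r 0.0224 READ rad 2.32  mm 4.63
L [-0.0373  0.032   0.0152] phi 139.4 r 0.0492 t 12.375 F [-4.  -5.2 -2. ]
-230 [-0.78  0.33 -0.08]
```

Emit:
{"name": "play_rows", "arguments": {"series": "0 -0.16 0.14 0 0 0 0;0 0 0 0 0 0 0"}}

```text
clock: 12.62
tcp_pos: [0.6013, -0.0701, 0.1476]
orientation: [0.266, 0.109, 0.957, -0.029]
wrist_force: [-3.1, -4.9, -3.4]
finger_gap: -0.0003
```

```bash
python3 - <<'E'
from h import *
needle("n11");path(-225,-5,1)
E
```

```text
n 22 max r 0.0224 READ rad 2.34  mm 4.69
L [-0.0347  0.0336  0.0154] phi 135.9 r 0.0483 t 12.675 F [-4.3 -4.3 -3.2]
-230 [-0.51  0.16 -0.06]
```

The reading has levelled at 2.34 rad (+3.0 mm), so this is the top. I'll back the finger off the spoke slightly and lift out along the axle.

Emit:
{"name": "play_rows", "arguments": {"series": "0 0.15 -0.14 0 0 0 0;0 0.15 -0.14 0 0 0 0;0 0 0 0 0 0 0"}}

```text
clock: 13.05
tcp_pos: [0.6012, -0.0717, 0.1491]
orientation: [0.269, 0.108, 0.957, -0.029]
wrist_force: [-1.9, 1.1, -2.4]
finger_gap: 0.0002
```

```bash
python3 - <<'E'
from h import *
needle("n12");path(-225,-5,1)
E
```

```text
n 22 max r 0.0224 READ rad 2.33  mm 4.66
L [-0.0338  0.0318  0.0166] phi 136.7 r 0.0465 t 13.1 F [-4.9  1.6 -0.4]
-230 [-0.43  0.34  0.06]
```

View pics/n12.png

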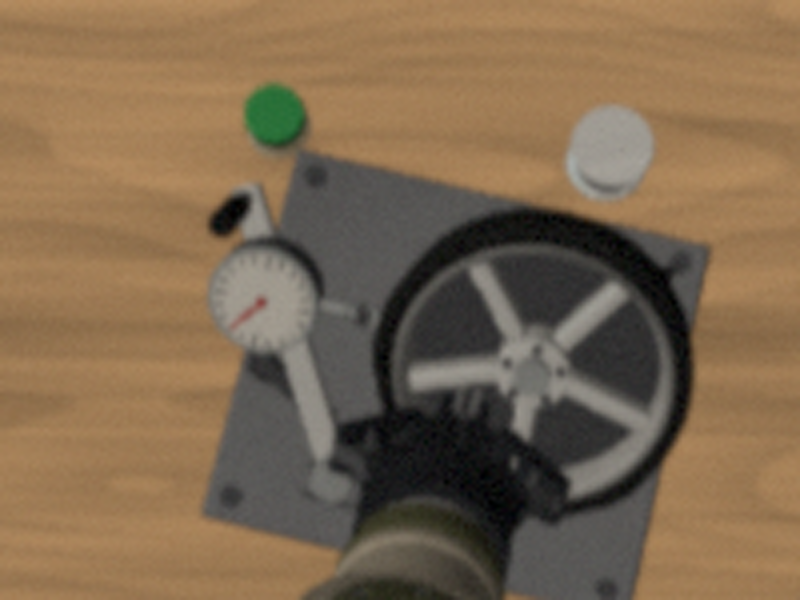

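The residual 5 N along -x is the spoke still pressing on the finger, so I'll back off a little further.

Emit:
{"name": "play_rows", "arguments": {"series": "0 0.2 -0.05 0 0 0 0;0 0.15 -0.05 0 0 0 0;0 0 0 0 0 0 0"}}

```text
clock: 13.48
tcp_pos: [0.5997, -0.0732, 0.1491]
orientation: [0.271, 0.108, 0.956, -0.03]
wrist_force: [-0.7, 0.5, 0.3]
finger_gap: 0.0001
```

```bash
python3 - <<'E'
from h import *
needle("n13");path(-225,-5,1)
E
```

```text
n 23 max r 0.0224 READ rad 2.33  mm 4.65
L [-0.0351  0.0301  0.017 ] phi 139.4 r 0.0462 t 13.525 F [ 0.4 -0.3  0.1]
-230 [-0.55  0.51  0.1 ]
```

The finger is free (force near 0) and the reading still holds at 2.33. Lifting out.

Emit:
{"name": "play_rows", "arguments": {"series": "0 0 0 -0.5 0 0 0;0 0 0 -1 0 0 0;0 0 0 -1.5 0 0 0;0 0 0 -2.5 0 0 0;0 0 0 -3 0 0 0;0 0 0 -3 0 0 0;0 0 0 0 0 0 0;0 0 0 0 0 0 0"}}

```text
clock: 14.52
tcp_pos: [0.5398, -0.0597, 0.2461]
orientation: [0.27, 0.108, 0.956, -0.029]
wrist_force: [0.3, 0.0, -0.3]
finger_gap: 0.0
```

```bash
python3 - <<'E'
from h import *
needle("n14");path(-225,-5,1)
snap("scene","s14",150,100,200,150,4)
E
```

```text
n 21 max r 0.0224 READ rad 2.32  mm 4.63
L [-0.0371  0.03    0.1313] phi 141.1 r 0.0477 t 14.575 F [ 0.8 -0.2  0. ]
-230 [-0.76  0.53 11.53]
```

View pics/n14.png

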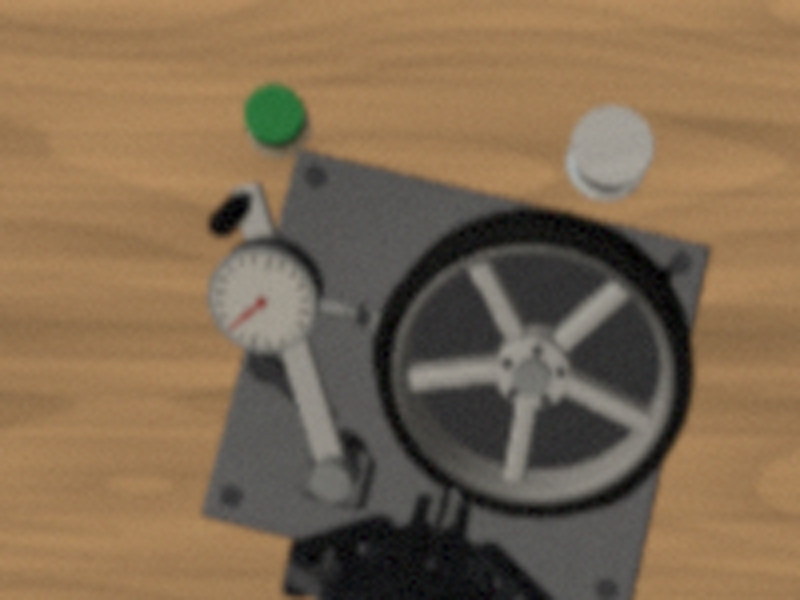

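View pics/s14.png

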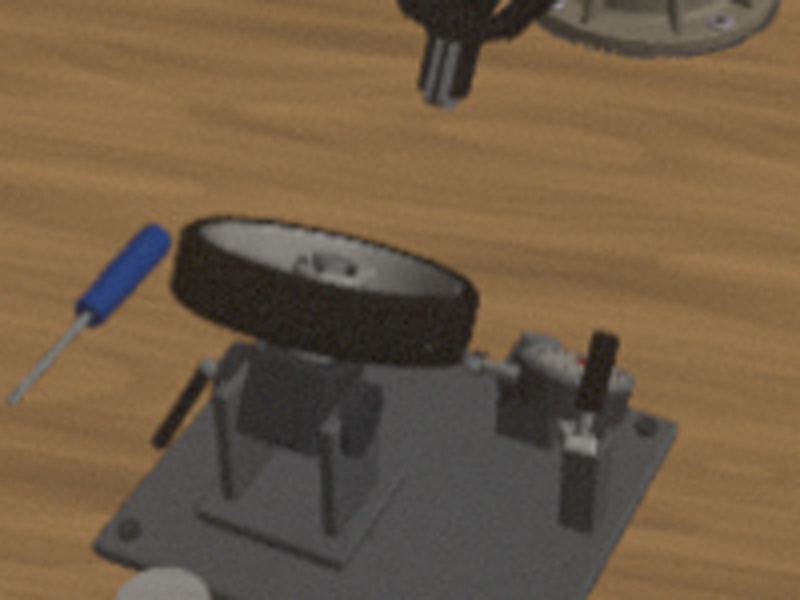

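The finger is clear, the gauge is home, and the needle at (262,302) still points at the peak (2.32 rad). The screwdriver, reel and jar have not moved. Handing in.

```bash
python3 - <<'E'
from workcell import workorder
print(workorder.hand_in())
E
```

```text
the job is handed in; nothing more can be done
None
```

The wheel is standing with its higher swelling under the roller, the gauge is home, and I've handed the job in (no verdict is given).

- **Gauge:** I pushed the arm in by its knob with the closed fingers until it snapped home. The dial then read about 0.85 rad on the round part of the tyre.
- **Finding the high spot:** I turned the wheel slowly clockwise with the fingertips in a pocket. The dial rose to 1.95, 2.32 and then levelled at 2.34 rad, about 3.0 mm above round. The smaller swelling should only give about 1.5 mm.
- **Letting go:** I backed the finger off the spoke until the force was near zero and lifted it clear along the axle.
- **Last check:** The needle read 2.32 rad, 2.9 mm above round, so the roller should be about 0.1 mm below the greatest reading at most. In the pictures the gauge is home, and the screwdriver, reel and jar look unmoved. The robot touches nothing, and the clock stood at about 14.6 s.

I did not turn past the top to see the dial fall, and I never brought the smaller swelling under the roller. That this is the higher one rests on its 3 mm height and on the reading levelling off. The first backing-off still left about 5 N on the spoke, so I backed off once more before lifting. Nothing else disagreed.

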